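Lids back on the washed storage jars

TASK

Put the washed jars back together on the counter: stand the fallen green jar upright and close each of the two jars with the lid of its own colour, knob up and seated flat on the rim (the cream lid is drying on edge in the rack). Do not knock over the cream jar, leave the brown lid in the rack, and do not knock over or push away the mug, bowl, pepper mill and salt pot.

Things in the scene. Friction and masses are not known exactly. Their poses are not given: they have to be found in the camera images.
- green_jar: sage-green open round storage jar, 64 mm across outside, 105 mm tall, wall 4 mm (mouth 56 mm across), lying toppled on its side, mouth roughly to the robot's left. Origin at the centre of its underside, z along its axis towards the mouth.
- green_lid: sage-green lid of the green jar, lying flat on the counter, knob up. From below: round plug 51 mm across, 10 mm tall (enters the mouth; lower edge bevelled 4 mm), disc 70 mm across, 8 mm thick (rests on the rim), round knob 26 mm across, 28 mm tall. Origin: centre of the plug's underside, z towards the knob.
- cream_jar: cream-white open round storage jar, 92 mm across outside, 115 mm tall, wall 5 mm (mouth 82 mm across), standing upright. Origin at the centre of its underside, z up towards the mouth.
- cream_lid: cream-white lid of the cream jar, standing on its edge in the drying rack, knob facing along the rack's +x. From below: round plug 76 mm across, 10 mm tall (enters the mouth; lower edge bevelled 4 mm), disc 96 mm across, 8 mm thick (rests on the rim), round knob 26 mm across, 28 mm tall. Origin: centre of the plug's underside, z towards the knob.
- rack: fixed drying rack: tray 270 x 130 x 8 mm, two bars along x at y = +-40 mm, z 30 mm, carrying the lids, and pins at y = +-42 mm up to z 90 mm on both sides of each disc. Slots at x = -70 and 0 mm hold the two lids (tops at z 111 mm); at x = +70 mm a fixed blue saucer, top at z 128 mm. Origin: centre of the tray's underside, x along the rack, away from the robot.
- mug: blue mug, 76 mm wide, 90 mm tall, upright; origin under its centre. Bystander.
- bowl: white bowl, 130 mm wide, 50 mm tall; origin under its centre. Bystander.
- pepper_mill: dark wooden pepper mill, 48 mm wide, 86 mm tall, upright; origin under its centre. Bystander.
- salt: small glass salt pot with steel cap, 40 mm wide, 75 mm tall, upright; origin under its centre. Bystander.
- brown_lid: terracotta-brown lid, same form and size as the cream lid, standing on edge in the rack; its jar is not here. Bystander: it stays in the rack. Same origin and axes as the cream lid.
Things that resemble listed ones, but are neither listed nor needed, are in the scene too. What is shaped like the green_lid but blue or purple is not meant.

How it is judged:
By the outcome, as a careful person would: the job done as asked, in the order asked, and still so for the second after the job is handed in, with the robot touching nothing.
It also fails if it takes over 72 s, if anything falls off the work surface, if the arm or the gripper's body presses on something with over 40 N, if the wrist force passes 120 N, or if a joint passes its speed limit or range.

ROBOT

A 7-joint arm with a two-finger parallel gripper is mounted at the origin on the work surface. World frame = base frame: x ahead of the robot, y to its left, z up, the work surface at z = 0. Lengths are in m, angles in rad, forces in N, time in s.
With the tool pointing down it reaches from about 0.4 to 0.85 m from the base axis. Payload 4.5 kg.
Tool frame: the origin (TCP) lies at the very end of the fingers, on their centre line; the grasp point (between the pads) lies 19 mm behind it (r.grip_point_offset is the distance from the TCP to the grasp point, in m); y points along the fingers, x is the direction in which the jaws open and shut, and the axes are right-handed (so a half turn about y gives the same grasp; the last joint's range is limited). The gripper opens to 88 mm and grips with 3 to 60 N. Pads are 18 mm wide; open, the fingers measure 123 mm over their backs; the gripper's body (75 mm by 187 mm) begins 45 mm behind the grasp point.
Start: joints at [1.135, 0.689, -0.195, 1.565, 0.157, 0.902, -0.215], TCP at [0.283, -0.557, 0.239] pointing down, gripper open.
Joint ranges: [-3.01, 3.01], [-0.46, 2.08], [-1.47, 1.51], [0.13, 2.56], [-1, 4.14], [0.04, 2.09], [-2.66, 2.66]. Speed limits (rad/s): [2.57, 2.57, 3.14, 3.14, 3.14, 3.14, 3.14].

INTERFACE

Orientations are given as a unit quaternion [x, y, z, w].
In Python, from plant import get_state, snapshot, camera_params, job, r gives the robot as it stands.
- The arm moves only by the tool carry_out, never from a script. Its arguments are lists of equal length, an entry for each row: "offset": the shift along the world's x, y, z in m, a list of three; "twist": the turn about the world's z in degrees. In form: {"offset": [[tx, ty, tz], ...], "twist": [twist, ...]}. A call has 1 to 8 rows; each row shifts and turns the commanded pose from where the row before left it; what a row does not reach is not made up. A row lasts 1/8 s, in which the tool goes at most 62.5 mm and 10.7 degrees, less where a joint would pass 70% of its speed; a pose out of reach is approached as far as the arm can. A call with a gripper value outside its range is refused whole. "grip" is the finger opening in m, from 0 to 0.0881, set as the call begins (left out, the last holds). The fingers move at their own pace and stop on an object; "newtons" is the grip in N (left out, the last holds). Time passes only in rows, so rows that do not move let the fingers close. It gives the time, the measured TCP pose, the force and the opening at its end, in the units of the state.
- get_state(): the state, without advancing time (a new reading comes with each control period).
- snapshot(name): name is "scene" or "top" or "wrist"; returns the picture (420x560x3 uint8, red, green, blue); there is no depth.
- camera_params(name): a dict with "camera_matrix" (3x3 intrinsics, pixels), "eye" and "orientation" of the camera in the world. Camera axes: x right, y up, looking along -z (the intrinsics and any distortion apply to the point x, -y, -z); pixel columns grow to the right and rows downward; lengths in m; the calibration is good to about 2 mm. A picture is of the moment at which its call begins: read the wrist's pose just before it. camera_params takes no time and is no camera call; for the wrist camera it gives the pose at the moment of the call.
- job.finish_job(): hands the job in, once; it reports no verdict.
The state is a dict: "clock": time; "q": joint angles; "qd": joint speeds; "joint_torque": joint torques, N m; "tool_pos": TCP position; "eef_rot": TCP orientation; "contact_force": force on the tool from outside, world axes, zero at the start; "moment": the same for the moment, N m; "opening": opening from 0.0 (shut) to 1.0 (fully open).
Only numpy, scipy, OpenCV 4.12 (cv2) and the standard library are available. Lean on these libraries where they do the work, as an engineer would, in place of code of your own. Each camera call takes 0.05 s, during which the arm holds its last target. There are 200 camera calls.

## Working session

There is one attempt and no reset: what is moved stays moved. The work goes in short steps, Python scripts to look and compute and a tool call to move; the robot and the scene stay as the last step left them, time stands still between calls to the robot, and variables do not carry over. Pictures are saved under pics/ and viewed, about 8 in all and at most 12, crops included, and the job is handed in when it is done.

Besides the shell and the picture viewer there is one more tool, called after ">>>" as name(argument=value, ...) on one line, values as JSON. carry_out: Moves the arm, as the interface text tells. Its arguments: {"type":"object","properties":{"offset":{"type":"array"},"twist":{"type":"array"},"grip":{"type":"number"},"newtons":{"type":"number"}},"required":["offset","twist"]}

```bash
mkdir -p pics; cat > h.py <<'E'
import numpy as np, cv2
from scipy.spatial.transform import Rotation as R
from plant import get_state, snapshot, camera_params, job, r
def snap(name, tag):
    p=camera_params(name); im=snapshot(name); np.savez(f'pics/{tag}.npz',im=im,K=p['camera_matrix'],eye=p['eye'],o=np.array(p['orientation'],float))
    cv2.imwrite(f'pics/{tag}.png',im[:,:,::-1]); return im,p
def rot(o):
    o=np.array(o,float); return o if o.shape==(3,3) else R.from_quat(o).as_matrix()
def ray(p,u,v):
    K=np.array(p['camera_matrix']); d=np.linalg.inv(K)@[u,v,1]; return np.array(p['eye']),rot(p['orientation'])@[d[0],-d[1],-d[2]]
def onz(p,u,v,z):
    e,d=ray(p,u,v); return e+d*(z-e[2])/d[2]
def proj(p,X):
    c=rot(p['orientation']).T@(np.array(X)-p['eye']); q=np.array(p['camera_matrix'])@[c[0],-c[1],-c[2]]; return q[:2]/q[2]
E
python3 - <<'E'
from h import *
for n in('scene','top'):
    im,p=snap(n,n+'1'); print(n,p)
print(camera_params('wrist')); print(get_state()); print(r.grip_point_offset)
a=cv2.imread('pics/scene1.png');b=cv2.imread('pics/top1.png')
E
```

```text
scene {'camera_matrix': array([[427.90232193,   0.        , 281.17447141],
       [  0.        , 427.90232193, 212.62728961],
       [  0.        ,   0.        ,   1.        ]]), 'eye': array([ 1.02907013, -0.32479312,  0.74573555]), 'orientation': array([0.33062688, 0.16687478, 0.39732847, 0.83962418])}
top {'camera_matrix': array([[389.88875933,   0.        , 280.54177067],
       [  0.        , 389.88875933, 209.15191183],
       [  0.        ,   0.        ,   1.        ]]), 'eye': array([0.40071739, 0.06333631, 0.9083273 ]), 'orientation': array([ 0.05305455, -0.05312258, -0.69607773,  0.71403011])}
{'camera_matrix': array([[324.8768725 ,   0.        , 276.50445294],
       [  0.        , 324.8768725 , 204.40526985],
       [  0.        ,   0.        ,   1.        ]]), 'eye': array([ 0.35793272, -0.5182517 ,  0.38423697]), 'orientation': array([-0.13823086,  0.08573253, -0.51655641,  0.84066143])}
{'clock': 0.1, 'q': array([ 1.13479839,  0.68991098, -0.19458104,  1.56622436,  0.15733498,
        0.90252497, -0.21512701]), 'qd': array([ 0.00030879, -0.00194821, -0.00039239, -0.0036523 ,  0.00024865,
        0.00049038, -0.00024222]), 'joint_torque': array([-2.86162649e-03, -5.28505003e+01, -1.27129152e+00, -1.53837955e+01,
       -5.25495037e-02,  1.99264359e-03,  1.33716799e-05]), 'tool_pos': array([ 0.28266547, -0.55678882,  0.2379892 ]), 'eef_rot': array([-0.60238851,  0.37038389, -0.36933901,  0.60293661]), 'contact_force': array([-0.37619813, -0.6699105 ,  0.53083847]), 'moment': array([-0.01221508,  0.02701516,  0.02043353]), 'opening': 0.9989146573572325}
0.0187
```

View pics/top1.png

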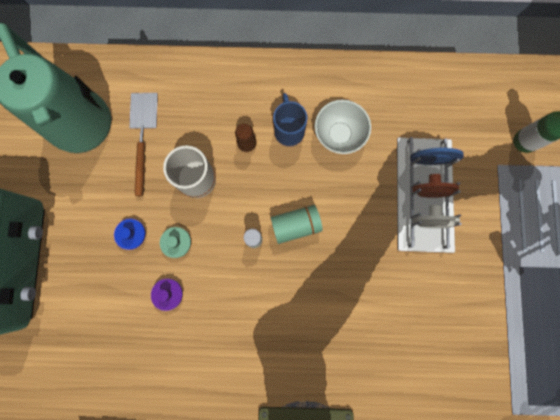

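View pics/scene1.png

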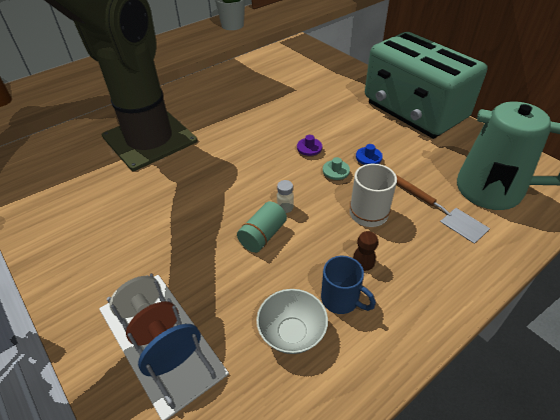

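The top view shows +x up and +y left:

- **Green jar:** lying at about (297,224), mouth towards the salt pot at (252,238). The band at its right end marks the base.
- **Green lid:** at (175,242), with blue and purple decoys beside it.
- **Cream jar:** standing, at (187,168).
- **Rack:** at (427,195), with the cream lid nearest the robot at (435,221).

```bash
python3 - <<'E'
from h import *
def load(t):
    d=np.load(f'pics/{t}.npz'); return d['im'],dict(camera_matrix=d['K'],eye=d['eye'],orientation=d['o'])
s=get_state(); M=R.from_quat(s['eef_rot']).as_matrix(); print('tool axes cols',M.round(3).tolist())
im,p=load('top1'); hsv=cv2.cvtColor(im,cv2.COLOR_RGB2HSV)
for n,(u,v) in dict(glid=(170,247),gjar=(290,225),cjar=(187,185),rim=(187,149),clid=(420,222),salt=(252,238)).items(): print(n,hsv[v,u],im[v,u])
g=cv2.inRange(hsv,(60,50,40),(95,255,255))
cs,_=cv2.findContours(g,cv2.RETR_EXTERNAL,cv2.CHAIN_APPROX_NONE)
for c in cs:
    if 200<cv2.contourArea(c)<4000:
        m=cv2.minAreaRect(c); print('green',m,cv2.contourArea(c))
        if 285<m[0][0]<310:
            for b in cv2.boxPoints(m): print('  box',b.round(1),onz(p,*b,.032).round(4))
# cream jar: pale, low saturation
for nm,(x0,x1,y0,y1) in dict(cjar=(150,225,135,205),salt=(235,270,222,255)).items():
    w=cv2.inRange(hsv,(0,0,90),(179,75,255)); k=np.zeros_like(w); k[y0:y1,x0:x1]=w[y0:y1,x0:x1]
    cs,_=cv2.findContours(k,cv2.RETR_EXTERNAL,cv2.CHAIN_APPROX_NONE); c=max(cs,key=cv2.contourArea); print(nm,cv2.minAreaRect(c),cv2.boundingRect(c))
out=cv2.resize(im[125:275,100:340],None,fx=3.3,fy=3.3,interpolation=cv2.INTER_CUBIC)
cv2.imwrite('pics/crop1.png',out[:,:,::-1])
E
```

```text
tool axes cols [[0.453, -0.001, 0.892], [-0.892, 0.001, 0.453], [-0.002, -1.0, -0.0]]
glid [ 72  67 156] [115 156 131]
gjar [ 73  65 184] [137 184 158]
cjar [ 22  24 159] [159 155 144]
rim [ 21  22 154] [154 150 141]
clid [75  6 88] [86 88 87]
salt [110  12 189] [180 183 189]
green ((174.5, 242.0), (28.0, 29.0), 90.0) 645.0
green ((291.35101318359375, 225.2635955810547), (25.747343063354492, 35.75722122192383), 74.47589111328125) 849.5
  box [270.7 217.6] [0.5134 0.0868 0.032 ]
  box [305.1 208.1] [0.5373 0.0091 0.032 ]
  box [312.  232.9] [ 0.4812 -0.0073  0.032 ]
  box [277.6 242.5] [0.4577 0.0697 0.032 ]
green ((552.5, 128.50001525878906), (14.760133743286133, 23.69063377380371), 7.125016689300537) 203.5
cjar ((189.75001525878906, 171.25001525878906), (56.56854248046875, 44.547725677490234), 45.0) (163, 145, 51, 52)
salt ((252.0, 237.5), (19.0, 18.0), 90.0) (243, 228, 19, 20)
```

View pics/crop1.png

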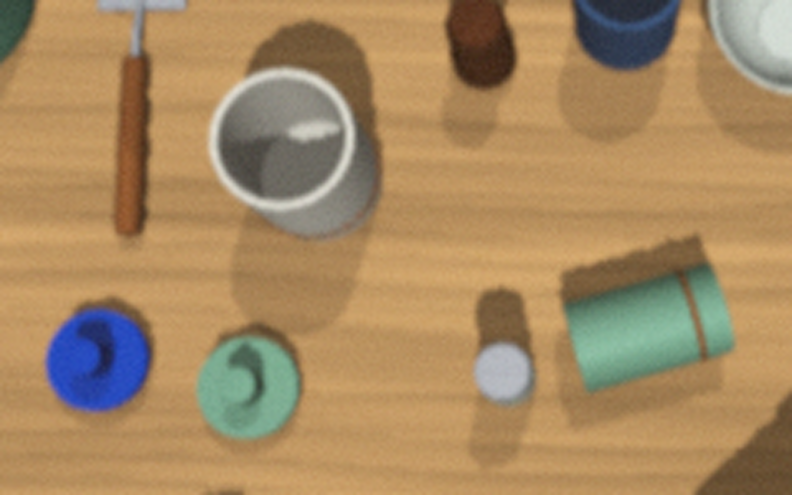

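```bash
python3 - <<'E'
from h import *
d=np.load('pics/top1.npz'); p=dict(camera_matrix=d['K'],eye=d['eye'],orientation=d['o'])
f=lambda x,y,z:onz(p,100+x/3.3,125+y/3.3,z).round(4)
print('crim',f(282,140,.115), f(212,140,.115),f(353,140,.115))
print('gdisc',f(248,386,.018),'knob',f(241,384,.046))
print('salt top',f(503,371,.075))
for n,q in dict(m1=(567,303),m2=(590,390),b1=(711,266),b2=(733,350)).items(): print(n,f(*q,.032))
m=(f(567,303,.032)+f(590,390,.032))/2;b=(f(711,266,.032)+f(733,350,.032))/2;print(m,b,np.linalg.norm(m-b),np.degrees(np.arctan2(*(m-b)[[1,0]])))
print('top of jar axis z.064', f(578,346,.04),f(722,308,.04))
for q in ((398,138),(453,138),(456,250),(398,252)): print('rack',onz(p,*q,.008).round(3))
for q in ((435,219),(410,221),(460,221)): print('clid top/edges',onz(p,*q,.1).round(3))
E
```

```text
crim [0.604  0.2658 0.115 ] [0.6028 0.3101 0.115 ] [0.6051 0.2208 0.115 ]
gdisc [0.4538 0.3032 0.018 ] knob [0.4533 0.3004 0.046 ]
salt top [0.4643 0.1234 0.075 ]
m1 [0.5153 0.0843 0.032 ]
m2 [0.4561 0.0669 0.032 ]
b1 [ 0.5436 -0.0143  0.032 ]
b2 [ 0.4859 -0.03    0.032 ]
[0.4857 0.0756 0.032 ] [ 0.51475 -0.02215  0.032  ] 0.10197531564060001 106.55124907760899
top of jar axis z.064 [0.4851 0.0758 0.04  ] [ 0.5136 -0.0214  0.04  ]
rack [ 0.717 -0.213  0.008]
rack [ 0.721 -0.345  0.008]
rack [ 0.452 -0.341  0.008]
rack [ 0.444 -0.207  0.008]
clid top/edges [ 0.511 -0.259  0.1  ]
clid top/edges [ 0.505 -0.206  0.1  ]
clid top/edges [ 0.508 -0.311  0.1  ]
```

>>> carry_out(offset=[[0.0175, 0.051, 0], [0.0175, 0.051, 0], [0.0175, 0.051, 0], [0.0175, 0.051, 0], [0.0175, 0.051, 0], [0.0175, 0.051, 0], [0.0175, 0.051, 0], [0.0175, 0.051, 0]], twist=[10, 10, 10, 10, 10, 10, 10, 9.6], grip=0.088)

```text
clock: 1.1
tool_pos: [0.4232, -0.1478, 0.2387]
eef_rot: [0.7, 0.103, -0.103, -0.699]
contact_force: [0.3, 0.1, 0.4]
opening: 1.002
```

>>> carry_out(offset=[[0.0173, 0.0508, -0.02], [0.0173, 0.0508, -0.02], [0.0173, 0.0508, -0.02], [0.0173, 0.0508, -0.02], [0, 0, 0], [0, 0, 0]], twist=[0, 0, 0, 0, 0, 0])

```text
clock: 1.85
tool_pos: [0.4916, 0.0531, 0.1584]
eef_rot: [0.7, 0.101, -0.102, -0.699]
contact_force: [0.4, -0.2, 0.4]
opening: 0.997
```

```bash
python3 - <<'E'
from h import *
im,p=snap('wrist','w1'); s=get_state(); print(s['tool_pos'],R.from_quat(s['eef_rot']).as_matrix()[:,0].round(3),s['contact_force'])
print('jar base/mouth px',proj(p,(.5148,-.0222,.032)),proj(p,(.4857,.0756,.032)))
E
```

```text
[0.49165154 0.05223515 0.15868164] [ 0.959  0.283 -0.001] [-0.17755107 -0.34070801  0.01889108]
jar base/mouth px [277.09588744 274.27543133] [276.90348414 169.68406505]
```

View pics/w1.png

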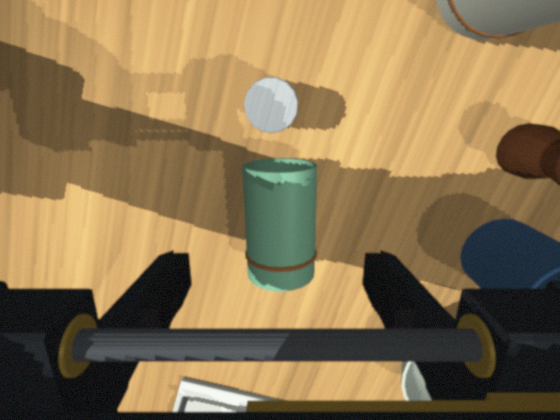

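The wrist view shows the jar mouth at (280,170), opening towards the salt cap at (271,104). The base is at (280,280). This agrees with the top-view measurement to about 3 mm.

>>> carry_out(offset=[[0.002, 0.002, -0.04], [0, 0, -0.05], [0, 0, -0.045], [0, 0, -0.003], [0, 0, 0]], twist=[0, 0, 0, 0, 0])

```text
clock: 2.52
tool_pos: [0.4946, 0.0549, 0.0219]
eef_rot: [0.7, 0.101, -0.101, -0.7]
contact_force: [-0.2, 0.3, 0.8]
opening: 0.996
```

>>> carry_out(offset=[[0, 0, 0], [0, 0, 0], [0, 0, 0], [0, 0, 0], [0, 0, 0], [0, 0, 0]], twist=[0, 0, 0, 0, 0, 0], grip=0.055, newtons=10)

```text
clock: 3.28
tool_pos: [0.4947, 0.0558, 0.0217]
eef_rot: [0.7, 0.102, -0.101, -0.7]
contact_force: [-0.5, -0.4, 7.4]
opening: 0.734
```

>>> carry_out(offset=[[0.0016, -0.0053, 0.013], [0.0016, -0.0053, 0.01], [0.0022, -0.0076, 0.008], [0.0022, -0.0076, 0.008], [0.0028, -0.0093, 0.006], [0.0028, -0.0093, 0.0055], [0.0031, -0.0104, 0.003], [0.0031, -0.0104, 0.003]], twist=[0, 0, 0, 0, 0, 0, 0, 0])

```text
clock: 4.28
tool_pos: [0.5136, -0.0102, 0.0773]
eef_rot: [0.7, 0.101, -0.102, -0.7]
contact_force: [0.4, -0.6, -2.2]
opening: 0.738
```

>>> carry_out(offset=[[0.0032, -0.0108, 0.001], [0.0032, -0.0108, 0.0], [0.0031, -0.0104, -0.002], [0.0031, -0.0104, -0.003], [0, 0, 0]], twist=[0, 0, 0, 0, 0])

```text
clock: 4.9
tool_pos: [0.526, -0.053, 0.0728]
eef_rot: [0.7, 0.101, -0.101, -0.7]
contact_force: [0.0, 0.1, -2.9]
opening: 0.737
```

```bash
python3 - <<'E'
from h import *
im,p=snap('scene','s2'); print(get_state()['tool_pos'],get_state()['contact_force'])
im2,p2=snap('top','t2'); im3,_=snap('wrist','w2')
a=cv2.resize(im[110:310,160:430],(405*1,300)); b=cv2.resize(im3,(395,300)); 
c=cv2.resize(im2[130:270,140:340],(400,280))
o=np.zeros((590,800,3),np.uint8); o[:300,:405]=a;o[:300,405:]=b;o[300:580,:400]=c
cv2.imwrite('pics/c2.png',o[:,:,::-1])
E
```

```text
[ 0.52603094 -0.05196499  0.07295241] [-1.2701986   1.58219309 -2.56504176]
```

View pics/c2.png

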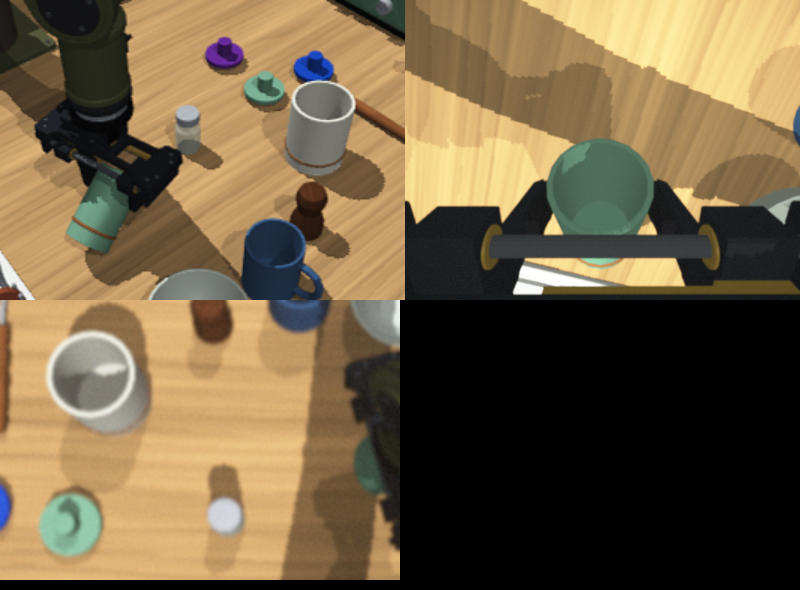

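The jar is held, but its base is still swung out about 40–50° towards −y. I'll lift slightly and ease the grip so gravity swings it upright.

>>> carry_out(offset=[[0, 0, 0.012], [0, 0, 0], [0, 0, 0], [0, 0, 0]], twist=[0, 0, 0, 0], newtons=5)

```text
clock: 5.55
tool_pos: [0.5261, -0.0517, 0.0852]
eef_rot: [0.7, 0.102, -0.102, -0.7]
contact_force: [1.3, -0.6, -2.1]
opening: 0.736
```

```bash
python3 - <<'E'
from h import *
print(get_state()['tool_pos'],get_state()['contact_force'],get_state()['opening'])
im,p=snap('scene','s3'); im3,_=snap('wrist','w3')
a=cv2.resize(im[110:310,160:430],(405*1,300)); b=cv2.resize(im3,(395,300)); 
cv2.imwrite('pics/c3.png',np.hstack([a,b])[:,:,::-1])
E
```

```text
[ 0.52607181 -0.05169443  0.08520775] [ 1.2558902  -0.61525527 -2.11739376] 0.736144027992217
```

View pics/c3.png

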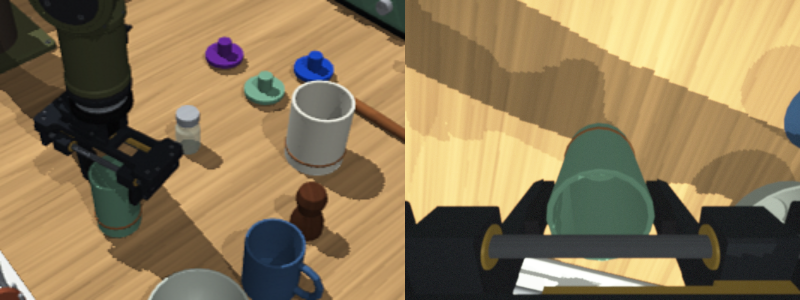

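>>> carry_out(offset=[[0, 0, 0], [0, 0, 0], [0, 0, 0], [0, 0, 0], [0, 0, -0.006], [0, 0, -0.004], [0, 0, -0.003], [0, 0, -0.002]], twist=[0, 0, 0, 0, 0, 0, 0, 0])

```text
clock: 6.65
tool_pos: [0.5252, -0.0515, 0.0705]
eef_rot: [0.7, 0.101, -0.102, -0.7]
contact_force: [-3.5, 0.3, 8.4]
opening: 0.74
```

```bash
python3 - <<'E'
from h import *
s=get_state();print(s['tool_pos'],s['contact_force'],s['opening'])
im,p=snap('scene','s4'); im3,p=snap('wrist','w4')
t=s['tool_pos'];print('axis upright base/top px',proj(p,(t[0],t[1],.0)),proj(p,(t[0],t[1],.105)))
np.save('pics/a4.npy',im3)
hsv=cv2.cvtColor(im3,cv2.COLOR_RGB2HSV);g=cv2.inRange(hsv,(60,50,30),(95,255,255))
cs,_=cv2.findContours(g,cv2.RETR_EXTERNAL,cv2.CHAIN_APPROX_NONE);c=max(cs,key=cv2.contourArea);print(cv2.boundingRect(c))
im=snap('scene','s4b')[0];hsv=cv2.cvtColor(im,cv2.COLOR_RGB2HSV);g=cv2.inRange(hsv,(60,50,20),(95,255,255));g[:150]=0;g[:,:200]=0;g[:,300:]=0
for v in range(228,275,4):
    x=np.where(g[v])[0]; print(v,x.min() if len(x) else 0,x.max() if len(x) else 0,end='; ')
E
```

```text
[ 0.52524256 -0.05154784  0.07049045] [-3.53807928  0.32040324  8.424731  ] 0.7397639972948183
axis upright base/top px [275.95764253 218.91508702] [275.5506975  312.46278816]
(197, 183, 159, 146)
228 219 234; 232 219 238; 236 221 238; 240 222 245; 244 223 245; 248 224 246; 252 224 252; 256 225 251; 260 227 253; 264 227 251; 268 230 248; 272 0 0;
```

>>> carry_out(offset=[[0, 0, 0], [0, 0, 0], [0, 0, 0.0], [0, 0, 0.03], [0, 0, 0.05], [0, 0, 0.05], [0, 0, 0.02]], twist=[0, 0, 0, 0, 0, 0, 0], grip=0.085)

```text
clock: 7.68
tool_pos: [0.5275, -0.0515, 0.2231]
eef_rot: [0.7, 0.103, -0.1, -0.7]
contact_force: [0.6, -0.3, 0.5]
opening: 0.965
```

```bash
python3 - <<'E'
from h import *
im,p=snap('scene','s5'); im3,p3=snap('wrist','w5'); s=get_state();t=s['tool_pos'];print(t)
print('axis upright base/top px',proj(p3,(t[0],t[1],.0)),proj(p3,(t[0],t[1],.105)),'scene',proj(p,(t[0],t[1],.0)),proj(p,(t[0],t[1],.105)))
cv2.imwrite('pics/c5.png',np.hstack([cv2.resize(im[110:310,160:430],(405,300)),cv2.resize(im3,(395,300))])[:,:,::-1])
E
```

```text
[ 0.52773263 -0.05164692  0.22243042]
axis upright base/top px [274.07546796 170.34249168] [274.21116279 197.8905053 ] scene [239.85214986 261.72125874] [235.23759248 229.86298011]
```

View pics/c5.png

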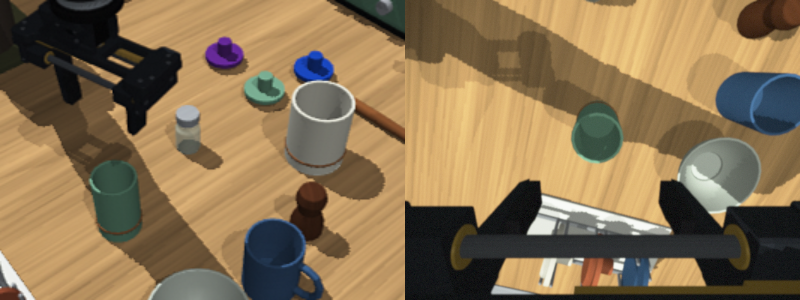

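The green jar stands upright, with its rim near wrist pixel (272,192), close to where I released it. Next is the green lid.

>>> carry_out(offset=[[-0.0105, 0.0505, 0], [-0.0105, 0.0505, 0], [-0.0105, 0.0505, 0], [-0.0105, 0.0505, 0], [-0.0105, 0.0505, -0.02], [-0.0105, 0.0505, -0.03], [-0.0105, 0.0505, -0.02], [0, 0, 0]], twist=[6, 6, 6, 6, 6, 6, 7, 0], grip=0.055)

```text
clock: 8.78
tool_pos: [0.4493, 0.3062, 0.1479]
eef_rot: [-0.611, -0.352, 0.355, 0.614]
contact_force: [0.3, -0.4, -0.2]
opening: 0.626
```

>>> carry_out(offset=[[0, 0, 0]], twist=[0])

```text
clock: 8.9
tool_pos: [0.4523, 0.3007, 0.1491]
eef_rot: [0.614, 0.35, -0.352, -0.614]
contact_force: [0.6, -0.7, -0.0]
opening: 0.624
```

```bash
python3 - <<'E'
from h import *
im,p=snap('wrist','w6'); s=get_state(); print(s['tool_pos'],R.from_quat(s['eef_rot']).as_matrix()[:,0].round(3),s['opening'])
hsv=cv2.cvtColor(im,cv2.COLOR_RGB2HSV);g=cv2.inRange(hsv,(60,50,30),(95,255,255))
cs,_=cv2.findContours(g,cv2.RETR_EXTERNAL,cv2.CHAIN_APPROX_NONE)
for c in cs:
    if cv2.contourArea(c)>400: print(cv2.contourArea(c),cv2.boundingRect(c),np.array(cv2.fitEllipse(c)[0]).round(1),onz(p,*cv2.fitEllipse(c)[0],.016).round(4))
print('pred knob top',proj(p,(.4537,.302,.046)),'disc',proj(p,(.4537,.302,.018)))
im,p=snap('top','t6'); hsv=cv2.cvtColor(im,cv2.COLOR_RGB2HSV);g=cv2.inRange(hsv,(60,50,20),(95,255,255))
cs,_=cv2.findContours(g,cv2.RETR_EXTERNAL,cv2.CHAIN_APPROX_NONE)
for c in cs:
    if cv2.contourArea(c)>200: print('top',cv2.contourArea(c),cv2.boundingRect(c))
t=np.array(cv2.resize(im[170:270,260:360],(400,400),interpolation=cv2.INTER_CUBIC)); w=cv2.resize(snapshot('wrist')[:,:],(400,300))
o=np.zeros((400,800,3),np.uint8);o[:,:400]=t;o[:300,400:]=w;cv2.imwrite('pics/c6.png',o[:,:,::-1])
E
```

```text
[0.45289111 0.30006453 0.14952006] [ 0.509  0.861 -0.002] 0.6233814901215334
4442.0 (245, 154, 77, 75) [282.7 191.1] [0.4539 0.3067 0.016 ]
pred knob top [278.16489547 204.18307056] disc [278.06130778 194.06399261]
top 702.0 (0, 291, 29, 43)
top 394.5 (324, 196, 26, 29)
top 1890.5 (0, 190, 38, 100)
top 7257.5 (0, 22, 110, 130)
```

View pics/c6.png

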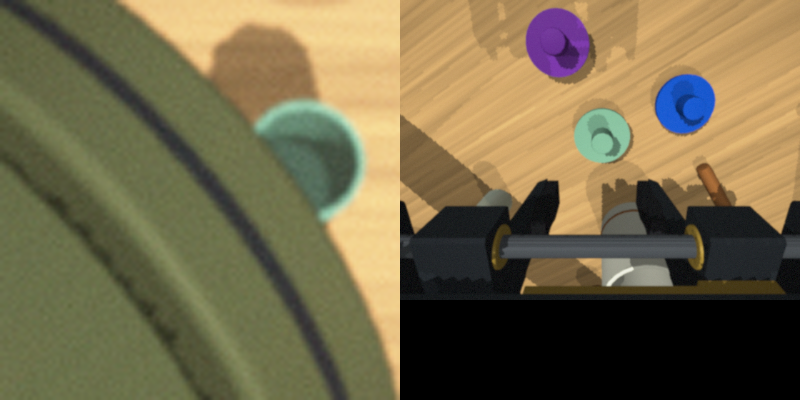

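```bash
python3 - <<'E'
from h import *
def load(t):
    d=np.load(f'pics/{t}.npz'); return d['im'],dict(camera_matrix=d['K'],eye=d['eye'],orientation=d['o'])
def outline(p,x,y):   # predicted silhouette of an upright jar
    a=np.linspace(0,6.283,72); return cv2.boundingRect(np.array([proj(p,(x+.032*np.cos(t),y+.032*np.sin(t),z)) for t in a for z in(0,.105)]).astype(np.float32))
from scipy.optimize import least_squares
for t,win in dict(w5=(200,130,340,260),s5=(200,190,280,285)).items():
    im,p=load(t);hsv=cv2.cvtColor(im,cv2.COLOR_RGB2HSV);g=cv2.inRange(hsv,(55,40,15),(98,255,255));k=np.zeros_like(g);x0,y0,x1,y1=win;k[y0:y1,x0:x1]=g[y0:y1,x0:x1]
    c=max(cv2.findContours(k,cv2.RETR_EXTERNAL,cv2.CHAIN_APPROX_NONE)[0],key=cv2.contourArea);b=cv2.boundingRect(c)
    top=c[:,0][c[:,0,1].argmin()]
    print(t,b,outline(p,.5275,-.0515))
im,p=load('t6')
print('top',onz(p,336,210.5,.105),'edges pred',proj(p,(.5275,-.0515-.032,.105)),proj(p,(.5275+.032,-.0515,.105)))
E
```

```text
w5 (237, 144, 72, 84) (236, 142, 76, 90)
s5 (220, 217, 34, 48) (219, 217, 36, 57)
top [ 0.5224843  -0.05076902  0.105     ] edges pred [351.70560621 208.51881688] [336.41923828 193.0577486 ]
```

>>> carry_out(offset=[[0.0005, 0.005, -0.03], [0, 0, -0.04], [0, 0, -0.035], [0, 0, -0.02], [0, 0, 0]], twist=[0, 0, 0, 0, 0])

```text
clock: 9.68
tool_pos: [0.4532, 0.3051, 0.0244]
eef_rot: [0.615, 0.35, -0.351, -0.614]
contact_force: [0.3, -0.5, -0.1]
opening: 0.628
```

>>> carry_out(offset=[[0, 0, 0], [0, 0, 0], [0, 0, 0], [0, 0, 0], [0, 0, 0]], twist=[0, 0, 0, 0, 0], grip=0.015, newtons=20)

```text
clock: 10.3
tool_pos: [0.4536, 0.3069, 0.0259]
eef_rot: [0.614, 0.351, -0.351, -0.614]
contact_force: [-0.2, 0.0, 6.0]
opening: 0.286
```

>>> carry_out(offset=[[0, 0, 0.04], [0, 0, 0.055], [0.01, -0.051, 0.05], [0.01, -0.051, 0], [0.01, -0.051, 0], [0.01, -0.051, 0], [0.01, -0.051, 0], [0.01, -0.051, 0]], twist=[0, 0, -7, -7, -7, -7, -7, -7])

```text
clock: 11.3
tool_pos: [0.5119, 0.006, 0.1636]
eef_rot: [-0.699, -0.106, 0.106, 0.699]
contact_force: [1.1, -0.6, -0.6]
opening: 0.291
```

>>> carry_out(offset=[[0.0104, -0.051, -0.01], [0, 0, 0], [0, 0, 0]], twist=[0, 0, 0])

```text
clock: 11.68
tool_pos: [0.5221, -0.0425, 0.1536]
eef_rot: [-0.698, -0.108, 0.108, 0.699]
contact_force: [-0.1, 0.1, -1.2]
opening: 0.287
```

```bash
python3 - <<'E'
from h import *
s=get_state();print(s['tool_pos'],s['opening'],s['contact_force'])
im,p=snap('scene','s7'); w,pw=snap('wrist','w7'); t,pt=snap('top','t7')
o=np.zeros((600,800,3),np.uint8);o[:300,:400]=cv2.resize(im[160:280,170:330],(400,300),interpolation=cv2.INTER_CUBIC);o[:300,400:]=cv2.resize(w,(400,300));o[300:,:400]=cv2.resize(t[160:260,270:403],(400,300),interpolation=cv2.INTER_CUBIC)
cv2.imwrite('pics/c7.png',o[:,:,::-1])
E
```

```text
[ 0.52205678 -0.04248094  0.15357523] 0.2870607836793565 [-0.09983044  0.07183619 -1.18778709]
```

View pics/c7.png

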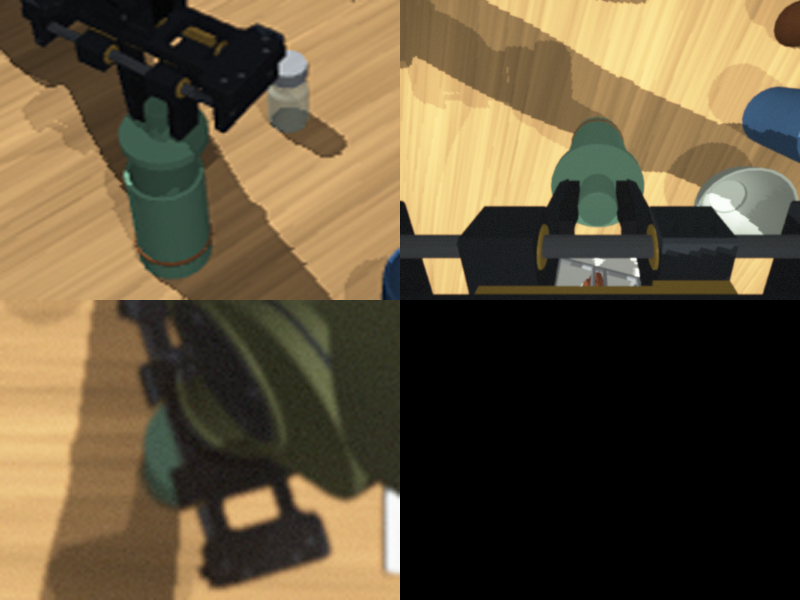

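The lid hangs level above the upright jar: its disc spans columns 119–208 and the jar rim 124–210 in the scene crop. In the wrist view both are centred at column 597. I'll compute the remaining offset.

```bash
python3 - <<'E'
from h import *
def load(t):
    d=np.load(f'pics/{t}.npz'); return d['im'],dict(camera_matrix=d['K'],eye=d['eye'],orientation=d['o'])
a=np.linspace(0,6.283,180)
def ext(p,x,y,r,z): q=np.array([proj(p,(x+r*np.cos(t),y+r*np.sin(t),z)) for t in a]); return q.min(0).round(1),q.max(0).round(1)
im,p=load('s7')
print('lid pred',ext(p,.522,-.0425,.035,.148),'jar pred',ext(p,.524,-.051,.032,.105))
_,p5=load('s5'); print(proj(p,(.524,-.051,0)),'per +y 1cm',proj(p,(.524,-.041,.0))-proj(p,(.524,-.051,.0)),proj(p,(.534,-.051,.0))-proj(p,(.524,-.051,.0)))
hsv=cv2.cvtColor(im,cv2.COLOR_RGB2HSV);g=cv2.inRange(hsv,(60,50,15),(95,255,255));g[:,:205]=0;g[:,270:]=0
for v in range(202,270,3):
    x=np.where(g[v])[0]; print(v,(x.min(),x.max()) if len(x) else 0,end='; ')
im,p=load('s5');hsv=cv2.cvtColor(im,cv2.COLOR_RGB2HSV);g=cv2.inRange(hsv,(60,50,15),(95,255,255));g[:,:205]=0;g[:,270:]=0
print('\ns5')
for v in range(214,270,3):
    x=np.where(g[v])[0]; print(v,(x.min(),x.max()) if len(x) else 0,end='; ')
im,p=load('w7');print('\nwrist lid pred',ext(p,.522,-.0425,.035,.148),'jar base pred',ext(p,.524,-.051,.032,.0))
hsv=cv2.cvtColor(im,cv2.COLOR_RGB2HSV);g=cv2.inRange(hsv,(60,50,15),(95,255,255));g[:,:190]=0;g[:,360:]=0
for v in range(160,300,8):
    x=np.where(g[v])[0]; print(v,(x.min(),x.max()) if len(x) else 0,end='; ')
E
```

```text
lid pred (array([217.2, 198.5]), array([253.4, 224.7])) jar pred (array([218.4, 216.9]), array([250.5, 241. ]))
[239.10716234 260.50630645] per +y 1cm [ 3.74732657 -2.34654568] [2.6588726 2.8550217]
202 (np.int64(227), np.int64(236)); 205 (np.int64(227), np.int64(250)); 208 (np.int64(219), np.int64(251)); 211 (np.int64(218), np.int64(252)); 214 (np.int64(218), np.int64(252)); 217 (np.int64(218), np.int64(251)); 220 (np.int64(220), np.int64(250)); 223 (np.int64(222), np.int64(249)); 226 (np.int64(221), np.int64(250)); 229 (np.int64(220), np.int64(250)); 232 (np.int64(220), np.int64(250)); 235 (np.int64(221), np.int64(251)); 238 (np.int64(222), np.int64(251)); 241 (np.int64(222), np.int64(251)); 244 (np.int64(223), np.int64(252)); 247 (np.int64(223), np.int64(252)); 250 (np.int64(224), np.int64(252)); 253 (np.int64(225), np.int64(252)); 256 (np.int64(225), np.int64(251)); 259 (np.int64(227), np.int64(253)); 262 (np.int64(226), np.int64(252)); 265 (np.int64(228), np.int64(251)); 268 (np.int64(230), np.int64(248)); 
s5
214 0; 217 (np.int64(231), np.int64(241)); 220 (np.int64(226), np.int
[... 599 characters left out ...]
ed (array([208.5, 202.1]), array([341.4, 320.3])) jar base pred (array([241.6, 164.3]), array([307.7, 227.5]))
160 0; 168 0; 176 (np.int64(256), np.int64(296)); 184 (np.int64(248), np.int64(304)); 192 (np.int64(244), np.int64(308)); 200 (np.int64(242), np.int64(311)); 208 (np.int64(239), np.int64(314)); 216 (np.int64(232), np.int64(322)); 224 (np.int64(225), np.int64(328)); 232 (np.int64(220), np.int64(333)); 240 (np.int64(217), np.int64(336)); 248 (np.int64(214), np.int64(338)); 256 (np.int64(213), np.int64(340)); 264 (np.int64(213), np.int64(340)); 272 (np.int64(218), np.int64(315)); 280 (np.int64(218), np.int64(337)); 288 (np.int64(219), np.int64(331)); 296 (np.int64(199), np.int64(357));
```

>>> carry_out(offset=[[0.0035, -0.0073, 0], [0, 0, 0], [0, 0, -0.01], [0, 0, -0.008], [0, 0, -0.004], [0, 0, 0]], twist=[0, 0, 0, 0, 0, 0])

```text
clock: 12.58
tool_pos: [0.5254, -0.0506, 0.1311]
eef_rot: [-0.699, -0.107, 0.108, 0.699]
contact_force: [0.3, 0.4, -0.5]
opening: 0.286
```

```bash
python3 - <<'E'
from h import *
s=get_state();print(s['tool_pos'],s['opening'],s['contact_force'])
E
```

```text
[ 0.5254222  -0.05059983  0.13107767] 0.28605926041214114 [ 0.33798722  0.37243895 -0.54772136]
```

>>> carry_out(offset=[[0, 0, -0.003], [0, 0, -0.003], [0, 0, -0.002], [0, 0, -0.002], [0, 0, 0]], twist=[0, 0, 0, 0, 0])

```text
clock: 13.2
tool_pos: [0.5256, -0.0506, 0.1214]
eef_rot: [-0.699, -0.108, 0.108, 0.699]
contact_force: [-0.5, 0.9, -0.1]
opening: 0.285
```

>>> carry_out(offset=[[0, 0, -0.0015], [0, 0, -0.001], [0, 0, 0]], twist=[0, 0, 0])

```text
clock: 13.58
tool_pos: [0.5258, -0.0502, 0.1209]
eef_rot: [0.699, 0.108, -0.107, -0.699]
contact_force: [-4.8, 1.3, 16.5]
opening: 0.289
```

>>> carry_out(offset=[[0, 0, 0], [0, 0, 0], [0, 0, 0.01], [0, 0, 0.05], [0, 0, 0.05]], twist=[0, 0, 0, 0, 0], grip=0.055)

```text
clock: 14.2
tool_pos: [0.5254, -0.0507, 0.2305]
eef_rot: [-0.699, -0.107, 0.108, 0.699]
contact_force: [0.9, -0.2, 0.2]
opening: 0.625
```

>>> carry_out(offset=[[0.0013, -0.028, 0], [0.0013, -0.028, 0], [0.0013, -0.028, 0], [0.0013, -0.028, 0], [0.0013, -0.028, 0], [0.0013, -0.028, 0], [0.0014, -0.028, 0], [0.0014, -0.028, 0]], twist=[-10.5, -10.5, -10.5, -10.5, -10.5, -10.5, -10.5, -10.5], grip=0.036)

```text
clock: 15.2
tool_pos: [0.5363, -0.2754, 0.2295]
eef_rot: [-0.59, 0.389, -0.389, 0.591]
contact_force: [-0.6, 0.4, -0.4]
opening: 0.411
```

>>> carry_out(offset=[[0, 0, 0], [0, 0, 0], [0, 0, 0], [0, 0, 0]], twist=[-10, -10, -4, 0])

```text
clock: 15.7
tool_pos: [0.5364, -0.2744, 0.2294]
eef_rot: [-0.498, 0.502, -0.502, 0.498]
contact_force: [0.3, -0.3, -0.6]
opening: 0.4
```

```bash
python3 - <<'E'
from h import *
s=get_state();print(s['tool_pos'],R.from_quat(s['eef_rot']).as_matrix()[:,0].round(3),s['opening'],s['q'].round(2))
im,p=snap('scene','s8'); w,pw=snap('wrist','w8'); 
t,pt=np.load('pics/top1.npz')['im'],camera_params('top')
for x in (.5175,.5455): print('knob pred wrist',proj(pw,(x,-.275,.076)),'t1',proj(pt,(x,-.275,.076)))
print('disc top wrist',proj(pw,(.5135,-.275,.111)),'t1',proj(pt,(.5135,-.275,.111)))
o=np.zeros((600,800,3),np.uint8);o[:300,:400]=cv2.resize(im[160:280,170:330],(400,300),interpolation=cv2.INTER_CUBIC);o[:300,400:]=cv2.resize(t[170:260,370:490],(400,300),interpolation=cv2.INTER_CUBIC);o[300:,:400]=cv2.resize(w,(400,300))
o[300:,400:]=cv2.resize(w[130:280,180:380],(400,300),interpolation=cv2.INTER_CUBIC)
cv2.imwrite('pics/c8.png',o[:,:,::-1])
E
```

```text
[ 0.53641973 -0.27441284  0.22940351] [-0.007 -1.    -0.   ] 0.40015705782795813 [ 0.44  0.67 -0.08  1.65  0.07  0.83 -1.25]
knob pred wrist [278.15146681 206.059641  ] t1 [438.16384752 217.39474029]
knob pred wrist [277.96439627 178.12188536] t1 [437.70827419 204.56922094]
disc top wrist [278.34384672 223.36075514] t1 [445.04521095 217.13195406]
```

View pics/c8.png

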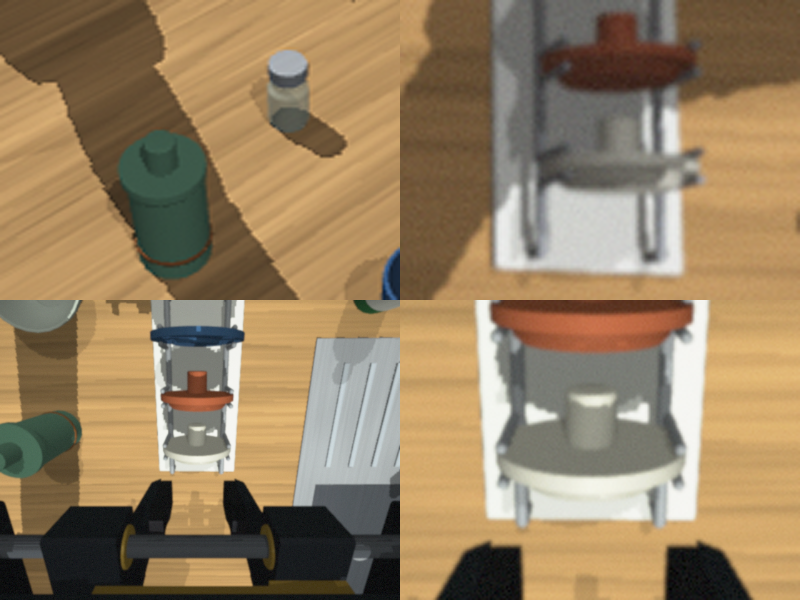

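The lidded green jar looks seated flat in the top-left crop. In the wrist crop the cream knob is centred at full-image column 275.5, with its far end at row 175. That puts the knob axis at y≈-0.271 and the grip at x≈0.538.

>>> carry_out(offset=[[0.0016, 0.0032, -0.05], [0, 0, -0.05], [0, 0, -0.03], [0, 0, -0.02], [0, 0, 0]], twist=[0, 0, 0, 0, 0])

```text
clock: 16.42
tool_pos: [0.5369, -0.271, 0.0777]
eef_rot: [-0.498, 0.503, -0.501, 0.498]
contact_force: [1.2, -0.1, 0.3]
opening: 0.407
```

>>> carry_out(offset=[[0, 0, -0.01], [0, 0, -0.01], [0, 0, -0.007], [0, 0, 0]], twist=[0, 0, 0, 0])

```text
clock: 16.92
tool_pos: [0.5376, -0.2713, 0.0516]
eef_rot: [-0.498, 0.502, -0.502, 0.498]
contact_force: [-0.9, -0.5, -0.5]
opening: 0.408
```

>>> carry_out(offset=[[0, 0, 0], [0, 0, 0], [0, 0, 0], [0, 0, 0]], twist=[0, 0, 0, 0], grip=0.015, newtons=45)

```text
clock: 17.42
tool_pos: [0.5387, -0.2725, 0.0526]
eef_rot: [0.498, -0.501, 0.503, -0.498]
contact_force: [0.7, -3.4, 1.1]
opening: 0.282
```

>>> carry_out(offset=[[0, 0, 0.01], [0, 0, 0.015], [0, 0, 0.02], [0, 0, 0.025], [0, 0, 0.03], [0, 0, 0.03], [0, 0, 0.03]], twist=[0, 0, 0, 0, 0, 0, 0])

```text
clock: 18.3
tool_pos: [0.5369, -0.2698, 0.2137]
eef_rot: [-0.498, 0.503, -0.501, 0.498]
contact_force: [0.2, 0.4, -1.2]
opening: 0.28
```

```bash
python3 - <<'E'
from h import *
s=get_state();print(s['tool_pos'],s['opening'],s['contact_force'],s['moment'])
im,p=snap('scene','s9'); w,pw=snap('wrist','w9')
o=np.zeros((300,800,3),np.uint8);o[:300,:400]=cv2.resize(im[150:400,20:353],(400,300),interpolation=cv2.INTER_CUBIC);o[:300,400:]=cv2.resize(w,(400,300))
cv2.imwrite('pics/c9.png',o[:,:,::-1])
E
```

```text
[ 0.53686581 -0.2698324   0.21367332] 0.27963405256429075 [ 0.19387889  0.41861158 -1.15525093] [ 0.01526557 -0.03826772 -0.00113882]
```

>>> carry_out(offset=[[0.004, 0.0475, 0], [0.004, 0.0475, 0], [0.004, 0.0475, 0], [0.004, 0.0475, 0], [0.004, 0.0475, 0], [0.004, 0.0475, 0], [0.004, 0.0475, 0], [0.004, 0.0475, 0]], twist=[6, 6, 6, 6, 6, 6, 6, 6])

```text
clock: 19.4
tool_pos: [0.5682, 0.1102, 0.2114]
eef_rot: [0.66, -0.256, 0.254, -0.659]
contact_force: [-0.1, 0.6, -1.9]
opening: 0.28
```

>>> carry_out(offset=[[0, 0, -0.045], [0, 0, -0.045], [0, 0, -0.04], [0, 0, 0]], twist=[0, 0, 0, 0])

```text
clock: 19.9
tool_pos: [0.5661, 0.1081, 0.0791]
eef_rot: [0.661, -0.258, 0.253, -0.657]
contact_force: [0.9, 0.0, -0.4]
opening: 0.28
```

>>> carry_out(offset=[[0, 0, 0], [0, 0, 0], [0, 0, 0], [0, 0, 0], [0, 0, 0], [0, 0, 0]], twist=[0, 0, 0, 0, 0, 0], newtons=5)

```text
clock: 20.65
tool_pos: [0.5699, 0.1085, 0.0821]
eef_rot: [0.659, -0.256, 0.256, -0.659]
contact_force: [-0.6, 0.8, -1.3]
opening: 0.296
```

```bash
python3 - <<'E'
from h import *
s=get_state();print(s['tool_pos'],s['opening'],s['contact_force'],R.from_quat(s['eef_rot']).as_matrix()[:,0].round(3))
im,p=snap('scene','s10'); w,pw=snap('wrist','w10'); t,_=snap('top','t10')
s9=cv2.imread('pics/s9.png')[:,:,::-1]
o=np.zeros((600,800,3),np.uint8);o[:300,:400]=cv2.resize(im[100:280,200:440],(400,300),interpolation=cv2.INTER_CUBIC);o[:300,400:]=cv2.resize(w,(400,300));o[300:,:400]=cv2.resize(s9[150:400,20:353],(400,300));o[300:,400:]=cv2.resize(t[100:280,110:350],(400,300))
cv2.imwrite('pics/c10.png',o[:,:,::-1])
E
```

```text
[0.56992222 0.10848923 0.08210393] 0.29564540957834046 [-0.55137038  0.75330194 -1.27327258] [ 0.737 -0.675  0.   ]
```

View pics/c10.png

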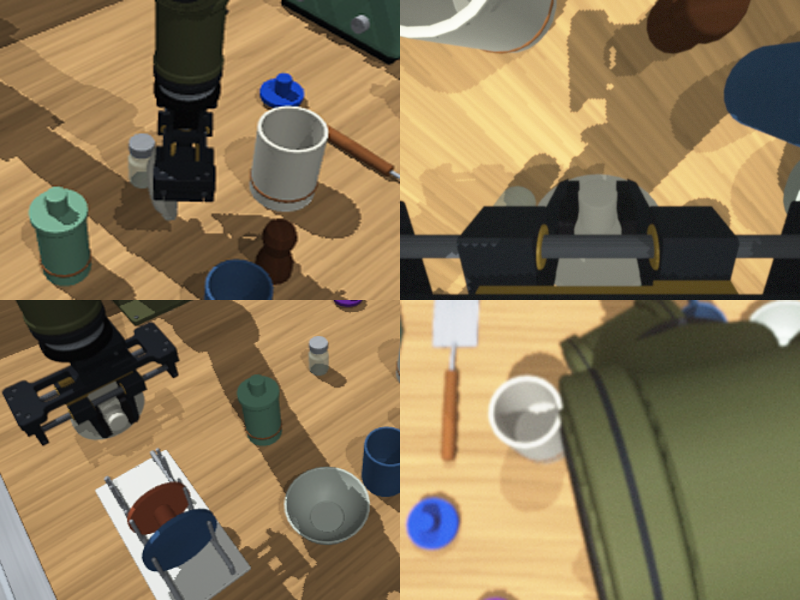

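The scene crop shows the cream lid still edge-on at crop (165,190), so friction is holding it. I'll ease the grip further and jog the tool to let it swing, and detect the change numerically.

>>> carry_out(offset=[[0, 0, 0], [0, 0, 0], [0, 0, 0], [0, 0, 0.01], [0, 0, 0], [0, 0, 0]], twist=[0, 0, 0, 0, 0, 0], newtons=3)

```text
clock: 21.55
tool_pos: [0.5701, 0.1085, 0.0923]
eef_rot: [-0.659, 0.256, -0.256, 0.659]
contact_force: [0.4, 0.3, -1.0]
opening: 0.295
```

```bash
cat >> h.py <<'E'
def lidcheck(tag):
    s=get_state();t=s['tool_pos'];print(t.round(4),s['opening'],s['contact_force'].round(1),s['moment'].round(3))
    w,pw=snap('wrist','w'+tag); im,p=snap('scene','s'+tag)
    # grey mask in both: low saturation
    for n,I,P in(('w',w,pw),('s',im,p)):
        h=cv2.cvtColor(I,cv2.COLOR_RGB2HSV); g=cv2.inRange(h,(0,0,60),(179,60,255)); c=proj(P,t+[0,0,.0]); x,y=c.round().astype(int); print(n,'tip',x,y)
        for v in range(y-40,y+70,8):
            if 0<=v<420:
                u=np.where(g[v,max(0,x-100):x+100])[0]+max(0,x-100); print(v,len(u),(u.min(),u.max()) if len(u) else '',end='; ')
        print()
E
python3 - <<'E'
from h import *
a=np.load('pics/s10.npz')['im'].astype(int)
lidcheck('11')
b=np.load('pics/s11.npz')['im'].astype(int); d=(abs(a-b).max(2)>40).astype(np.uint8); print('changed',d.sum(),cv2.boundingRect(d))
E
```

```text
[0.5701 0.1085 0.0923] 0.29457464354346935 [ 0.4  0.3 -1. ] [-0.017 -0.057 -0.003]
w tip 277 270
230 156 (np.int64(199), np.int64(354)); 238 165 (np.int64(194), np.int64(358)); 246 169 (np.int64(192), np.int64(360)); 254 130 (np.int64(189), np.int64(362)); 262 122 (np.int64(177), np.int64(363)); 270 118 (np.int64(177), np.int64(364)); 278 112 (np.int64(177), np.int64(363)); 286 103 (np.int64(177), np.int64(362)); 294 54 (np.int64(250), np.int64(303)); 302 56 (np.int64(249), np.int64(304)); 310 61 (np.int64(247), np.int64(307)); 318 66 (np.int64(244), np.int64(309)); 326 68 (np.int64(243), np.int64(310)); 334 136 (np.int64(200), np.int64(338)); 
s tip 309 209
169 35 (np.int64(357), np.int64(391)); 177 43 (np.int64(354), np.int64(396)); 185 58 (np.int64(277), np.int64(395)); 193 57 (np.int64(278), np.int64(393)); 201 56 (np.int64(278), np.int64(391)); 209 52 (np.int64(278), np.int64(389)); 217 68 (np.int64(223), np.int64(387)); 225 49 (np.int64(217), np.int64(379)); 233 2 (np.int64(218), np.int64(251)); 241 1 (np.int64(252), np.int64(252)); 249 0 ; 257 1 (np.int64(332), np.int64(332)); 265 0 ; 273 0 ; 
changed 1824 (150, 0, 315, 364)
```

```bash
python3 - <<'E'
from h import *
t=get_state()['tool_pos']; d=np.load('pics/w11.npz'); p=dict(camera_matrix=d['K'],eye=d['eye'],orientation=d['o'])
k=np.array([.675,.737,0]); j=np.array([.737,-.675,0]); P=t+[0,0,.012]
a=np.linspace(0,6.2832,60)
for ph in (0,20,40,60,75,90,105,120):   # 90 = knob up
    f=np.radians(ph); ax=k*np.cos(f)+np.array([0,0,1])*np.sin(f); e=np.cross(ax,j); C=P-ax*.0185
    q=np.array([proj(p,C+.048*(np.cos(x)*j+np.sin(x)*e)) for x in a]); print(ph,q.min(0).round(),q.max(0).round(),'col width at top row+10:',np.ptp(q[q[:,1]<q[:,1].min()+10][:,0]).round())
for n in('w10','w11'):
    im=np.load(f'pics/{n}.npz')['im'];h=cv2.cvtColor(im,cv2.COLOR_RGB2HSV); g=cv2.inRange(h,(0,0,60),(179,60,255));print(n)
    for v in range(170,262,6):
        u=np.where(g[v,170:380])[0]+170; print(v,len(u),(u.min(),u.max()) if len(u) else '',end='; ')
E
```

```text
0 [176. 267.] [378. 402.] col width at top row+10: 102.0
20 [181. 239.] [373. 410.] col width at top row+10: 80.0
40 [185. 214.] [369. 400.] col width at top row+10: 75.0
60 [187. 193.] [367. 379.] col width at top row+10: 71.0
75 [187. 182.] [367. 359.] col width at top row+10: 76.0
90 [186. 175.] [368. 337.] col width at top row+10: 81.0
105 [184. 175.] [370. 315.] col width at top row+10: 88.0
120 [181. 184.] [373. 292.] col width at top row+10: 96.0
w10
170 0 ; 176 0 ; 182 0 ; 188 0 ; 194 0 ; 200 0 ; 206 0 ; 212 0 ; 218 0 ; 224 0 ; 230 0 ; 236 0 ; 242 0 ; 248 61 (np.int64(247), np.int64(307)); 254 54 (np.int64(250), np.int64(303)); 260 52 (np.int64(251), np.int64(302)); w11
170 0 ; 176 0 ; 182 0 ; 188 59 (np.int64(248), np.int64(306)); 194 85 (np.int64(235), np.int64(319)); 200 105 (np.int64(225), np.int64(329)); 206 119 (np.int64(218), np.int64(336)); 212 132 (np.int64(211), np.int64(342)); 218 142 (np.int64(206), np.int64(347)); 224 150 (np.int64(202), np.int64(351)); 230 156 (np.int64(199), np.int64(354)); 236 163 (np.int64(195), np.int64(357)); 242 167 (np.int64(193), np.int64(359)); 248 171 (np.int64(191), np.int64(361)); 254 130 (np.int64(189), np.int64(362)); 260 130 (np.int64(170), np.int64(363));
```

The row widths put the lid at about 75° (90° is level, knob up). I'll press it lightly on the free counter to level it, then regrip there.

>>> carry_out(offset=[[0, 0, -0.015], [0, 0, -0.015], [0, 0, -0.01], [0, 0, -0.008], [0, 0, -0.008], [0, 0, -0.006], [0, 0, -0.004], [0, 0, 0]], twist=[0, 0, 0, 0, 0, 0, 0, 0])

```text
clock: 22.65
tool_pos: [0.5703, 0.1089, 0.0259]
eef_rot: [-0.659, 0.256, -0.256, 0.659]
contact_force: [0.6, -0.1, -1.8]
opening: 0.297
```

```bash
cat >> h.py <<'E'
def rows(tag,lo=150,hi=300):
    s=get_state();print(s['tool_pos'].round(4),s['opening'],s['contact_force'].round(1))
    w,p=snap('wrist',tag);h=cv2.cvtColor(w,cv2.COLOR_RGB2HSV); g=cv2.inRange(h,(0,0,60),(179,60,255))
    for v in range(lo,hi,6):
        u=np.where(g[v,170:390])[0]+170; print(v,(int(u.min()),int(u.max())) if len(u) else '',end='; ')
    return w,p
E
python3 - <<'E'
from h import *
w,p=rows('w12'); t=get_state()['tool_pos']; a=np.linspace(0,6.2832,90)
for z in (.018,.010): 
    q=np.array([proj(p,(t[0]+.048*np.cos(x),t[1]+.048*np.sin(x),z)) for x in a]);print('flat pred',z,q.min(0),q.max(0))
E
```

```text
[0.5703 0.1089 0.0259] 0.2970944699308363 [ 0.6 -0.1 -1.8]
150 ; 156 ; 162 ; 168 ; 174 ; 180 ; 186 (245, 308); 192 (232, 321); 198 (222, 330); 204 (215, 338); 210 (209, 343); 216 (204, 348); 222 (200, 352); 228 (197, 356); 234 (195, 359); 240 (192, 362); 246 (190, 363); 252 (188, 364); 258 (187, 365); 264 (187, 365); 270 (187, 365); 276 (188, 364); 282 (189, 363); 288 (190, 362); 294 (249, 304); flat pred 0.018 [186.6024378  173.76719538] [367.39514772 335.45916114]
flat pred 0.01 [190.38186153 170.13939834] [363.53616156 326.15101311]
```

>>> carry_out(offset=[[0, 0, -0.0015], [0, 0, -0.0015], [0, 0, -0.0015], [0, 0, 0]], twist=[0, 0, 0, 0])

```text
clock: 23.2
tool_pos: [0.5705, 0.1091, 0.0218]
eef_rot: [-0.659, 0.256, -0.256, 0.66]
contact_force: [1.0, 1.3, 4.2]
opening: 0.29
```

```bash
python3 - <<'E'
from h import *
w,p=rows('w13',174,294)
E
```

```text
[0.5705 0.1091 0.0218] 0.2903988402630876 [1.  1.3 4.2]
174 ; 180 ; 186 (251, 302); 192 (235, 318); 198 (224, 328); 204 (217, 336); 210 (210, 343); 216 (205, 348); 222 (200, 352); 228 (196, 356); 234 (194, 359); 240 (191, 362); 246 (189, 364); 252 (187, 365); 258 (185, 367); 264 (185, 367); 270 (185, 367); 276 (185, 367); 282 (186, 365); 288 (187, 364);
```

>>> carry_out(offset=[[0, 0, 0], [0, 0, 0], [0, 0, 0.003], [0, 0, 0]], twist=[0, 0, 0, 0], grip=0.045)

```text
clock: 23.75
tool_pos: [0.57, 0.1084, 0.0247]
eef_rot: [0.659, -0.256, 0.256, -0.659]
contact_force: [0.7, 0.5, 1.1]
opening: 0.51
```

```bash
python3 - <<'E'
from h import *
w,p=rows('w14',168,294); t=get_state()['tool_pos']; a=np.linspace(0,6.2832,180)
for d in (0,-.003,-.006):
    q=np.array([proj(p,(t[0]+d*.675+.048*np.cos(x),t[1]+d*.737+.048*np.sin(x),.018)) for x in a]);print('\nflat pred',d,q.min(0),q.max(0),'widest row',q[q[:,0].argmax(),1])
h=cv2.cvtColor(w,cv2.COLOR_RGB2HSV); g=cv2.inRange(h,(0,0,60),(179,60,255))
pts=[]
for v in range(188,284,2):
    u=np.where(g[v,170:390])[0]+170; pts+=[(u.min(),v),(u.max()+1,v)]
P=np.array([onz(p,x,y+.5,.018)[:2] for x,y in pts]); A=np.c_[2*P,np.ones(len(P))]; s=np.linalg.lstsq(A,(P**2).sum(1),rcond=None)[0]; rr=np.sqrt(s[2]+s[0]**2+s[1]**2)
print('circle',s[:2],rr,'resid',np.abs(np.hypot(*(P-s[:2]).T)-rr).max())
E
```

```text
[0.57   0.1084 0.0247] 0.5098221628252024 [0.7 0.5 1.1]
168 ; 174 ; 180 (268, 283); 186 (241, 311); 192 (229, 323); 198 (221, 331); 204 (213, 339); 210 (208, 344); 216 (203, 349); 222 (199, 353); 228 (196, 356); 234 (193, 359); 240 (191, 362); 246 (189, 363); 252 (187, 365); 258 (186, 365); 264 (186, 365); 270 (186, 366); 276 (187, 321); 282 (233, 320); 288 (232, 321); 
flat pred 0 [186.08870131 174.6869635 ] [368.06021967 337.11852395] widest row 256.96978035770667

flat pred -0.003 [186.60300054 180.72085017] [367.55533071 341.33632184] widest row 262.0417263564148

flat pred -0.006 [187.11156779 186.6815105 ] [367.05606273 345.51126007] widest row 267.0572057768419
circle [0.57096624 0.1105065 ] 0.04470701626733866 resid 0.01834025989395806
```

```bash
python3 - <<'E'
from h import *
d=np.load('pics/w14.npz'); w=d['im'];p=dict(camera_matrix=d['K'],eye=d['eye'],orientation=d['o'])
h=cv2.cvtColor(w,cv2.COLOR_RGB2HSV); g=cv2.inRange(h,(0,0,60),(179,60,255)); pts=[]
for v in range(182,270,2):
    u=np.where(g[v,170:390])[0]+170; pts+=[(u.min(),v),(u.max()+1,v)]
P=np.array([onz(p,x,y+.5,.018)[:2] for x,y in pts]); A=np.c_[2*P,np.ones(len(P))]; s=np.linalg.lstsq(A,(P**2).sum(1),rcond=None)[0]; rr=np.sqrt(s[2]+s[0]**2+s[1]**2)
e=s[:2]-[.57,.1084]; print('lid circle',s[:2],rr,np.abs(np.hypot(*(P-s[:2]).T)-rr).max(),'rel tcp: k,j',e@[.675,.737],e@[.737,-.675])
# cream rim from t1, threshold ring
d=np.load('pics/top1.npz'); im=d['im'];p=dict(camera_matrix=d['K'],eye=d['eye'],orientation=d['o'])
h=cv2.cvtColor(im,cv2.COLOR_RGB2HSV); g=cv2.inRange(h,(0,0,60),(179,75,255)); a=np.linspace(-3.14,3.14,60,endpoint=False); c=np.array([185.5,167.4]);B=[]
gray=cv2.GaussianBlur(im,(3,3),0)[:,:,2].astype(float)-0.55*im[:,:,0]
sat=h[:,:,1]
for t in a:   # outward edge of pale rim, only where background is wood (not jar body, lower right)
    for r in np.arange(16,30,.25):
        x,y=c+r*np.array([np.cos(t),np.sin(t)])
        S=cv2.getRectSubPix(sat.astype(np.float32),(1,1),(float(x),float(y)))[0,0]
        if S>70: break
    B.append((x,y,t,r))
B=np.array(B); m=(B[:,3]<26)&~((B[:,2]>-.4)&(B[:,2]<2.0))
P=np.array([onz(p,x,y,.115)[:2] for x,y in B[m,:2]]); A=np.c_[2*P,np.ones(len(P))]; s=np.linalg.lstsq(A,(P**2).sum(1),rcond=None)[0]
rr=np.sqrt(s[2]+s[0]**2+s[1]**2);print('rim',s[:2],rr,len(P),np.abs(np.hypot(*(P-s[:2]).T)-rr).max())
E
```

```text
lid circle [0.56788863 0.10665325] 0.047452934898378187 0.0007107498800601741 rel tcp: k,j -0.0027125316038723096 -0.0003770222834676807
rim [0.60603116 0.26643126] 0.04731811934938436 37 0.0006079582437088921
```

The lid now lies flat, knob up. Its circle fit gives r = 47.5 mm, centred 2.7 mm behind the tool. I'll recentre, regrip firmly and carry it over the cream jar at about (0.605, 0.266).

>>> carry_out(offset=[[-0.0017, -0.0018, 0], [0, 0, 0]], twist=[0, 0])

```text
clock: 24.05
tool_pos: [0.5679, 0.1063, 0.0245]
eef_rot: [0.659, -0.256, 0.256, -0.659]
contact_force: [0.1, -0.5, -0.4]
opening: 0.51
```

>>> carry_out(offset=[[0, 0, 0], [0, 0, 0], [0, 0, 0], [0, 0, 0]], twist=[0, 0, 0, 0], grip=0.015, newtons=20)

```text
clock: 24.55
tool_pos: [0.5683, 0.1067, 0.0246]
eef_rot: [-0.659, 0.256, -0.256, 0.659]
contact_force: [1.1, 0.6, -0.8]
opening: 0.289
```

>>> carry_out(offset=[[0, 0, 0.045], [0, 0, 0.05], [0, 0, 0.05], [0.0123, 0.0532, 0], [0.0123, 0.0532, 0], [0.0123, 0.0532, 0], [0, 0, 0], [0, 0, 0]], twist=[0, 0, 0, 0, 0, 0, 0, 0])

```text
clock: 25.55
tool_pos: [0.6046, 0.2652, 0.1689]
eef_rot: [0.66, -0.256, 0.256, -0.658]
contact_force: [0.0, -0.1, -1.7]
opening: 0.29
```

```bash
python3 - <<'E'
from h import *
w,p=rows('w15',168,290); t=get_state()['tool_pos']
sc,ps=snap('scene','s15'); tp,pt=snap('top','t15'); a=np.linspace(0,6.2832,120)
def ext(P,x,y,r,z): q=np.array([proj(P,(x+r*np.cos(i),y+r*np.sin(i),z)) for i in a]); return q.min(0).round(1),q.max(0).round(1)
print('\nlid pred scene',ext(ps,t[0],t[1],.048,t[2]-.0067),'jar pred',ext(ps,.6052,.2662,.046,.115),ext(ps,.6052,.2662,.046,0))
h=cv2.cvtColor(sc,cv2.COLOR_RGB2HSV);g=cv2.inRange(h,(0,0,60),(179,60,255))
for v in range(130,230,4):
    u=np.where(g[v,335:415])[0]+335; print(v,(int(u.min()),int(u.max())) if len(u) else '',end='; ')
print('lid wrist pred',ext(p,t[0],t[1],.048,t[2]-.0067))
o=np.zeros((600,800,3),np.uint8);o[:300,:400]=cv2.resize(sc[130:250,300:460],(400,300),interpolation=cv2.INTER_CUBIC);o[:300,400:]=cv2.resize(w,(400,300));o[300:,:400]=cv2.resize(tp[110:245,110:290],(400,300),interpolation=cv2.INTER_CUBIC)
cv2.imwrite('pics/c15.png',o[:,:,::-1])
E
```

```text
[0.6046 0.2652 0.1689] 0.28955233091564225 [ 0.  -0.1 -1.7]
168 (229, 324); 174 (225, 328); 180 (221, 332); 186 (217, 335); 192 (213, 338); 198 (211, 340); 204 (210, 343); 210 (205, 348); 216 (201, 353); 222 (197, 357); 228 (194, 359); 234 (191, 362); 240 (189, 364); 246 (188, 366); 252 (186, 367); 258 (186, 367); 264 (186, 367); 270 (187, 366); 276 (188, 365); 282 (190, 364); 288 (192, 361); 
lid pred scene (array([353.8, 146.8]), array([400. , 176.1])) jar pred (array([353.2, 163.7]), array([395.7, 191.8])) (array([348.1, 199.7]), array([387.2, 227.8]))
130 ; 134 ; 138 ; 142 ; 146 (365, 365); 150 (357, 369); 154 (354, 368); 158 (353, 368); 162 (353, 398); 166 (355, 397); 170 (357, 396); 174 (355, 394); 178 (354, 396); 182 (354, 396); 186 (353, 394); 190 (353, 393); 194 (352, 392); 198 (352, 391); 202 (351, 391); 206 (351, 389); 210 (350, 389); 214 (350, 386); 218 (352, 387); 222 (357, 384); 226 (366, 375); lid wrist pred (array([188., 176.]), array([370., 338.]))
```

```bash
python3 - <<'E'
from h import *
a=np.linspace(0,6.2832,180)
def L(n):
    d=np.load(f'pics/{n}.npz'); return d['im'],dict(camera_matrix=d['K'],eye=d['eye'],orientation=d['o'])
def ext(P,x,y,r,z): q=np.array([proj(P,(x+r*np.cos(i),y+r*np.sin(i),z)) for i in a]); return q.min(0).round(1),q.max(0).round(1)
w,p=L('w15'); print('rim pred',ext(p,.6052,.2662,.046,.115),'base',ext(p,.6052,.2662,.046,0),'+5mm k rim',ext(p,.6086,.2699,.046,.115))
h=cv2.cvtColor(w,cv2.COLOR_RGB2HSV)
print([ (v,w[v,276].tolist()) for v in range(100,216,4)])
s,ps=L('s15'); print('scene col through 375:',[(v,s[v,362].tolist()) for v in range(140,196,3)])
print('lid k fits scene', [ext(ps,.6046+d*.675,.2652+d*.737,.048,.1622)[0:2] for d in (-.002,0)])
E
```

```text
rim pred (array([207.3, 158.1]), array([345.8, 286.4])) base (array([230.4, 135.4]), array([322.4, 224.6])) +5mm k rim (array([206.8, 150. ]), array([346.3, 280.2]))
[(100, [199, 159, 104]), (104, [141, 113, 72]), (108, [145, 115, 75]), (112, [146, 118, 77]), (116, [146, 117, 76]), (120, [152, 123, 78]), (124, [155, 124, 82]), (128, [154, 124, 80]), (132, [147, 123, 89]), (136, [125, 113, 96]), (140, [130, 128, 118]), (144, [130, 129, 119]), (148, [130, 129, 119]), (152, [130, 132, 119]), (156, [191, 192, 174]), (160, [169, 171, 155]), (164, [139, 140, 127]), (168, [139, 139, 127]), (172, [143, 141, 129]), (176, [130, 131, 119]), (180, [182, 183, 166]), (184, [182, 181, 164]), (188, [182, 183, 167]), (192, [181, 182, 164]), (196, [180, 183, 164]), (200, [183, 182, 164]), (204, [180, 181, 165]), (208, [182, 184, 165]), (212, [180, 181, 165])]
scene col through 375: [(140, [176, 138, 92]), (143, [180, 143, 94]), (146, [178, 138, 86]), (149, [200, 199, 186]), (152, [199, 198, 186]), (155, [199, 198, 186]), (158, [200, 199, 187]), (161, [199, 199, 187]), (164, [199, 198, 186]), (167, [200, 199, 187]), (170, [207, 206, 194]), (173, [85, 84, 79]), (176, [88, 88, 83]), (179, [90, 89, 83]), (182, [89, 89, 83]), (185, [210, 209, 198]), (188, [96, 95, 88]), (191, [97, 96, 89]), (194, [97, 97, 90])]
lid k fits scene [(array([353.1, 146.5]), array([399.2, 175.8])), (array([354. , 146.6]), array([400.2, 175.8]))]
```

View pics/c15.png

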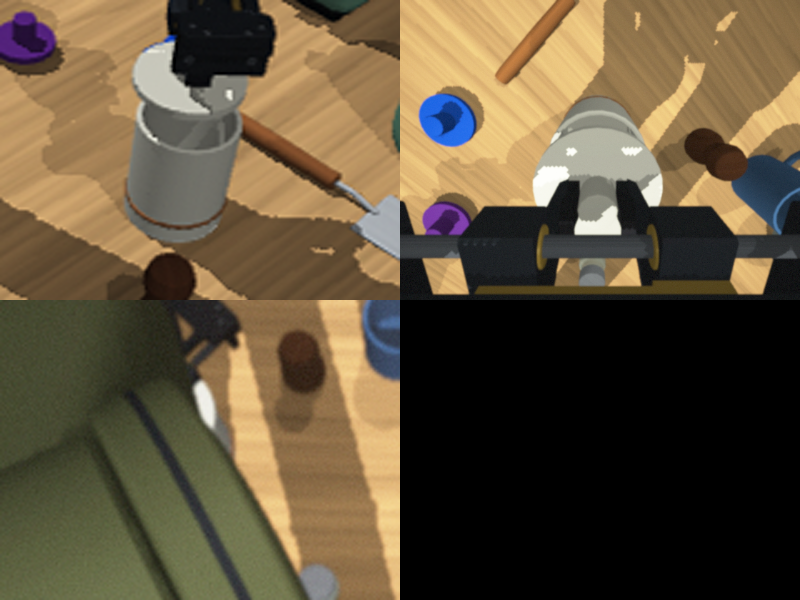

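Last view: the lid is level above the cream jar. Its far rim is at wrist row 177 and the jar rim at row 155. I'll shift about 3.7 mm along the view direction, then lower slowly.

>>> carry_out(offset=[[0.0025, 0.0027, -0.01], [0, 0, -0.01], [0, 0, -0.005], [0, 0, -0.003], [0, 0, -0.003], [0, 0, -0.002], [0, 0, 0]], twist=[0, 0, 0, 0, 0, 0, 0])

```text
clock: 26.58
tool_pos: [0.6076, 0.269, 0.1366]
eef_rot: [0.659, -0.256, 0.256, -0.659]
contact_force: [0.4, 0.5, -2.2]
opening: 0.29
```

>>> carry_out(offset=[[0, 0, -0.002], [0, 0, -0.002], [0, 0, 0]], twist=[0, 0, 0])

```text
clock: 26.95
tool_pos: [0.6075, 0.2689, 0.1324]
eef_rot: [0.659, -0.256, 0.256, -0.659]
contact_force: [-0.7, 0.0, -1.5]
opening: 0.288
```

>>> carry_out(offset=[[0, 0, -0.0015], [0, 0, -0.0015], [0, 0, 0]], twist=[0, 0, 0])

```text
clock: 27.32
tool_pos: [0.6077, 0.269, 0.1296]
eef_rot: [-0.659, 0.256, -0.256, 0.659]
contact_force: [-0.2, -0.2, -0.6]
opening: 0.289
```

>>> carry_out(offset=[[0, 0, -0.001], [0, 0, -0.001], [0, 0, 0]], twist=[0, 0, 0])

```text
clock: 27.7
tool_pos: [0.6077, 0.2691, 0.1295]
eef_rot: [-0.659, 0.256, -0.257, 0.659]
contact_force: [-4.0, -2.4, 11.6]
opening: 0.29
```

>>> carry_out(offset=[[0, 0, 0], [0, 0, 0], [0, 0, 0.01], [0, 0, 0.05], [0, 0, 0.06], [-0.03, -0.05, 0.02], [-0.03, -0.05, 0], [0, 0, 0]], twist=[0, 0, 0, 0, 0, 0, 0, 0], grip=0.055)

```text
clock: 28.7
tool_pos: [0.5453, 0.1633, 0.2681]
eef_rot: [0.66, -0.258, 0.258, -0.656]
contact_force: [-0.0, 0.1, 0.4]
opening: 0.626
```

>>> carry_out(offset=[[-0.03, -0.05, 0.02], [-0.03, -0.05, 0.02], [0, -0.05, 0.02], [0, -0.05, 0], [0, -0.05, 0], [0, 0, 0]], twist=[0, 0, 0, 0, 0, 0])

```text
clock: 29.45
tool_pos: [0.4881, -0.0853, 0.3279]
eef_rot: [0.659, -0.258, 0.259, -0.658]
contact_force: [-0.1, 1.5, 0.6]
opening: 0.623
```

```bash
python3 - <<'E'
from h import *
s=get_state();print(s['tool_pos'],s['contact_force'])
sc,ps=snap('scene','sF'); tp,pt=snap('top','tF'); a=np.linspace(0,6.2832,180)
def ext(P,x,y,r,z): q=np.array([proj(P,(x+r*np.cos(i),y+r*np.sin(i),z)) for i in a]); return q.min(0).round(1),q.max(0).round(1)
h=cv2.cvtColor(sc,cv2.COLOR_RGB2HSV)
for n,g,(x0,x1,y0,y1),(x,y,R_,z) in (('cream',cv2.inRange(h,(0,0,60),(179,60,255)),(335,415,120,240),(.607,.268,.048,.115)),('green',cv2.inRange(h,(60,50,15),(95,255,255)),(205,270,180,280),(.5255,-.05,.035,.105))):
    k=np.zeros_like(g);k[y0:y1,x0:x1]=g[y0:y1,x0:x1]
    print(n,'disc pred top',ext(ps,x,y,R_,z+.008),'bottom',ext(ps,x,y,R_,z),'knob top',ext(ps,x,y,.013,z+.036))
    for v in range(y0,y1,3):
        u=np.where(k[v])[0]
        if len(u): print(v,(int(u.min()),int(u.max())),end=' ')
    print()
# bystanders: change between first and last scene pictures
a0=np.load('pics/scene1.npz')['im']
for n,(x0,x1,y0,y1) in dict(mug=(320,378,255,318),bowl=(255,330,288,355),mill=(352,382,230,272),salt=(274,298,178,212),rack_brown=(125,180,300,350),creamjar_base=(345,395,195,230)).items():
    A=a0[y0:y1,x0:x1];B=sc[y0:y1,x0:x1]; f=lambda I:cv2.Canny(cv2.GaussianBlur(I,(3,3),0),60,120).astype(np.float32)
    sh,_=cv2.phaseCorrelate(cv2.cvtColor(A,cv2.COLOR_RGB2GRAY).astype(np.float32),cv2.cvtColor(B,cv2.COLOR_RGB2GRAY).astype(np.float32)); print(n,'shift',np.round(sh,2),'meandiff',np.abs(A.astype(int)-B).mean().round(1))
E
```

```text
[ 0.48812255 -0.0852673   0.32785635] [-0.14760803  1.54044119  0.56963113]
cream disc pred top (array([353.8, 160.5]), array([398.5, 189.8])) bottom (array([353.4, 163.2]), array([397.9, 192.6])) knob top (array([371.7, 160.8]), array([384.1, 168.7]))
120 (414, 414) 144 (373, 373) 147 (362, 375) 150 (357, 379) 153 (382, 382) 156 (382, 382) 162 (361, 386) 165 (357, 391) 168 (355, 394) 171 (354, 396) 174 (354, 397) 177 (354, 398) 180 (354, 397) 183 (354, 396) 186 (353, 394) 189 (353, 394) 192 (353, 393) 195 (352, 392) 198 (352, 391) 201 (351, 391) 204 (351, 390) 207 (352, 389) 210 (350, 389) 213 (350, 387) 216 (351, 384) 219 (353, 386) 222 (357, 384) 225 (363, 379) 
green disc pred top (array([217.2, 213.3]), array([252.5, 239.7])) bottom (array([217.7, 216. ]), array([252.8, 242.4])) knob top (array([226.8, 211.7]), array([240.2, 221.5]))
213 (230, 237) 216 (225, 246) 219 (221, 249) 222 (219, 251) 225 (218, 251) 228 (218, 251) 231 (218, 251) 234 (219, 251) 237 (222, 251) 240 (222, 251) 243 (223, 251) 246 (223, 252) 249 (224, 252) 252 (224, 252) 255 (225, 252) 258 (226, 250) 261 (229, 253) 264 (227, 251) 267 (229, 249) 270 (233, 244) 
mug shift [-0.35 -0.24] meandiff 6.7
bowl shift [0.62 0.22] meandiff 31.2
mill shift [0.03 0.64] meandiff 1.6
salt shift [0.02 0.13] meandiff 5.2
rack_brown shift [-0.24 -0.23] meandiff 26.6
creamjar_base shift [-0.   -0.01] meandiff 2.2
```

```bash
python3 -c "
from h import *
print(get_state()['clock'],job.finish_job())"
```

```text
the job is handed in; nothing more can be done
29.55 None
```

I handed the job in at 29.6 s: the green jar is standing, and both jars are closed with their own lids, knob up. `finish_job` gave no verdict.

**What I did**
- I gripped the green jar near its mouth, tipped it up, eased the grip so it swung upright, and set it down.
- I placed the green lid on it.
- I lifted the cream lid out of the rack by its knob and let it swing. It stopped about 15° short of level, so I pressed it flat on free counter, regripped it and placed it on the cream jar.

**Last checks**
- **Lids:** both went into the mouths with no sideways contact and met the rim at the expected height, with about 16 N on the green jar and 12 N on the cream. Both disc outlines match seated flat lids to within about 1.5 pixels in the final scene picture.
- **Bystanders and cream jar:** measured image shifts are under 0.7 pixels for the mug, bowl, pepper mill, salt pot, the brown lid's part of the rack and the cream jar's base.
- **Robot:** it ended clear of everything at z = 0.33 m.

**Weaker points**
- The bowl and brown lid patches changed a lot in brightness, with mean differences of 31 and 27. I put that down to the arm's shadow, but had no picture views left to confirm it.
- I checked the cream lid's final seating and the bystanders by numbers only, not by viewing a last picture.
- The scene and wrist cameras disagreed by about 2 mm on the cream jar's position. I used a value between them.

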